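Clamp the canister lid until the crank clicks, then bolt it

TASK

Seal the steel canister: turn the crank on its lid clamp clockwise (seen from above) until the crank clicks over, then stop at once, because forcing it past the click ruins the seal. Leave the crank clicked over, then slide the locking bolt on the bridge all the way in towards the hub, and leave the things standing around undisturbed.

Things in the scene. Friction and masses are not known exactly. Their poses are not given: they have to be found in the camera images.
- canister: Steel canister 140 mm across, lid 105 mm high, fixed to the table on a 170 mm square foot plate. Origin under its centre on the table, z up, -x roughly toward the robot. A bridge bar 26 mm wide, 190 mm long, top at 118 mm, lies over the lid along y; the crank's hub (48 mm across, top at 163 mm) stands on its middle, the locking bolt lies on its -y half
- hub_axis (a point): Point fixed to the canister on the crank's vertical turning axis, 176 mm above the table; axes as the canister's. Clockwise from above, the crank first turns easily (drag 0.3 N m, 3 N at the grip) for somewhere between 0.25 and 1.25 rad; where the clamp comes tight differs every time and cannot be seen or read
- crank_grip (a point): Centre of the crank's upright round black grip: 20 mm diameter, free from 151 to 200 mm above the table, 110 mm from the hub axis, on a flat steel arm (top at 151 mm). The frame turns with the crank, its -x axis pointing from hub to grip. It starts right of the hub or on its near side (seen from the robot) and travels clockwise past the near side from the robot's right to its left
- click_crank (a joint): Click-over of the crank against its spindle, rad: about 0 (within 0.03) while the clamp runs, 0.25 to 0.30 fully over. With the clamp tight it resists up to 1.5 N m (14 N at the grip), fading to nothing over the first 0.10 rad (11 mm at the grip); then the crank snaps ahead by itself another 17 mm to a hard stop and stays; let go before that, it springs back. Pushed further there, it loads the seal directly
- seal_seat (a joint): Turn of the seal under the hub, rad. It stays near 0. A torque above 2.5 N m (23 N at the grip), reached only by forcing the crank on after it has clicked over, turns it; more than 0.03 is ruined
- bolt_tab (a point): Centre of the upright steel tab (20 mm wide along the bridge's width, 12 mm thick along the bridge, from 125 to 140 mm above the table; this point at 134 mm; nothing behind it above the bridge top) of the locking bolt that lies on the bridge. The bolt slides along hub_axis's +y axis, towards the hub; axes as hub_axis. The tab starts about 70 to 76 mm from the hub axis
- lock_bolt (a joint): How far the bolt has been slid towards the hub, m: 0 = out, 0.024 = fully in at its stop. Sliding takes about 3 N; it stays where it is left
- spice_jar_1: Spice jar, 40 mm across, 105 mm high, upright left of the canister; its origin lies under its centre on the table; a bystander
- deli_cup: Lidded tub, 74 mm across, 68 mm high, behind the canister to the left; its origin lies under its centre on the table; a bystander
- tape_1: Roll of tape lying flat, 104 mm across, 25 mm high, behind the canister to the right; its origin lies under its centre on the table; a bystander
- label_roll_1: White roll of labels lying flat, 64 mm across, 30 mm high, right of the canister; its origin lies under its centre on the table; a bystander

How it is judged:
By the outcome, as a careful person would: the job done as asked, in the order asked, and still so for the second after the job is handed in, with the robot touching nothing.
It also fails if it takes over 54 s, if anything falls off the work surface, if the arm or the gripper's body presses on something with over 40 N, if the wrist force passes 120 N, or if a joint passes its speed limit or range.

ROBOT

A 6-joint arm with a two-finger parallel gripper is mounted at the origin on a cart in front of the work surface, level with it; the furniture and walls round the work are solid. World frame = base frame: x ahead of the robot, y to its left, z up, the work surface at z = 0. Lengths are in mm, angles in rad, forces in N, time in s.
With the tool pointing down it reaches from about 275 to 825 mm from the base axis. Payload 4.9 kg.
Tool frame: the origin (TCP) lies at the very end of the fingers, on their centre line; the grasp point (between the pads) lies 19 mm behind it; z points along the fingers, y is the direction in which the jaws open and shut (so a half turn about z gives the same grasp; the last joint's range is limited). The gripper opens to 85 mm and grips with 20 to 120 N. Pads are 22 mm wide; open, the fingers measure 114 mm over their backs; the gripper's body (76 mm by 85 mm) begins 54 mm behind the grasp point. The pads swing forward as they close: fully open they stand 13 mm farther back than shut.
Start: joints at [-1.344, 0.326, -0.193, 1.052, 0, 1.437], TCP at [194.175, -514.601, 231.281] pointing down, gripper open.
Joint ranges: [-2.65, 2.65], [-0.97, 1.79], [-1.3, 1.35], [-1.93, 2.1], [-1.47, 1.37], [-3.14, 3.14]. Speed limits (rad/s): [2.57, 2.57, 3.14, 3.14, 3.14, 3.14].

INTERFACE

Orientations are given as [roll, pitch, yaw] about the fixed x, y, z axes, in that order (R = Rz(yaw) Ry(pitch) Rx(roll)).
In Python, from bench import bot, solve_ik, imaging gives the robot as it stands. Calls block until the motion is done:
- bot.move_ptp(position, orientation): joint-space move of the TCP to a pose.
- bot.movel(position, rot=None, max_speed=150, threshold=None): straight line of the TCP; rot=None keeps the orientation; max_speed is the mean speed in mm/s. With threshold (N) it stops when the force on the tool has changed by that much, and returns True; else False.
- bot.move_j(angles): joint-space move.
- bot.grip(opening, effort=None): opening from 0.0 (shut) to 1.0 (fully open); effort is the grip in N (None keeps the last); returns when the fingers have stopped.
- bot.dwell(seconds).
- solve_ik(position, orientation): joint angles nearest the present ones, or None.
- bot.get_state(): the state.
- imaging.capture(name): name is "side" or "top"; returns the picture (420x560x3 uint8, blue, green, red); there is no depth.
- imaging.camera_model(name): a dict with "K" (3x3 intrinsics, pixels), "position" and "rotation" of the camera in the world. Camera axes: x right, y up, looking along -z (the intrinsics and any distortion apply to the point x, -y, -z); pixel columns grow to the right and rows downward; lengths in mm; the calibration is good to about 2 mm. A picture is of the moment at which its call begins. camera_model takes no time and is no camera call.
A pose or a line that the arm cannot do raises bot.IKError and nothing moves.
- bot.sign_off(): hands the job in, once; it reports no verdict.
The state is a dict: "t": time; "qpos": joint angles; "joint_velocities": joint speeds; "effort": joint torques, N m; "tcp_pos": TCP position; "orientation": TCP orientation; "contact_force": force on the tool from outside, world axes, zero at the start; "wrist_torque": the same for the moment, N m; "opening": opening from 0.0 (shut) to 1.0 (fully open).
Only numpy, scipy, OpenCV 4.12 (cv2) and the standard library are available. Lean on these libraries where they do the work, as an engineer would, in place of code of your own. Each camera call takes 0.05 s, during which the arm holds its last target.

## Working session

There is one attempt and no reset: what is moved stays moved. The work goes in short steps, each a Python script; the robot and the scene stay as the last script left them, time stands still between calls to the robot, and variables do not carry over. Pictures are saved under pics/ and viewed, and the job is handed in when it is done.

```bash
ls; mkdir -p pics
python3 - <<'E'
from bench import bot, imaging
import cv2
for n in("side","top"):
    im=imaging.capture(n); cv2.imwrite(f"pics/{n}0.png",im)
    m=imaging.camera_model(n); print(n,m)
s=bot.get_state();print(s)
E
```

```text
pics
side {'K': array([[487.48329159,   0.        , 284.90895666],
       [  0.        , 487.48329159, 207.15420999],
       [  0.        ,   0.        ,   1.        ]]), 'position': array([106.33231576, 872.10810438, 628.89443021]), 'rotation': array([ 1.09346824,  0.02134425, -2.62802702])}
top {'K': array([[474.95776234,   0.        , 281.31215107],
       [  0.        , 474.95776234, 210.59235678],
       [  0.        ,   0.        ,   1.        ]]), 'position': array([ 492.39568075,  -10.37134346, 1089.35348232]), 'rotation': array([ 0.10909974, -0.00166619, -1.56078871])}
{'t': 0.1, 'qpos': array([-1.34422026e+00,  3.26881655e-01, -1.93479748e-01,  1.05199471e+00,
       -1.09210962e-05,  1.43661210e+00]), 'joint_velocities': array([-0.00185094, -0.00304657,  0.00220593, -0.00104651, -0.00018358,
       -0.00038162]), 'effort': array([ 8.22107486e-04, -4.44238937e+01,  2.63037390e+01,  7.87953293e-03,
       -1.08723304e-04,  8.45072918e-07]), 'tcp_pos': array([ 194.04049101, -514.08089412,  230.5752289 ]), 'orientation': array([-3.14004543e+00, -1.97848072e-04,  3.60760146e-01]), 'contact_force': array([0.20628255, 0.69592426, 0.26058731]), 'wrist_torque': array([ 0.00319338, -0.04089571, -0.05788119]), 'opening': 1.000003919830454}
```

View pics/side0.png

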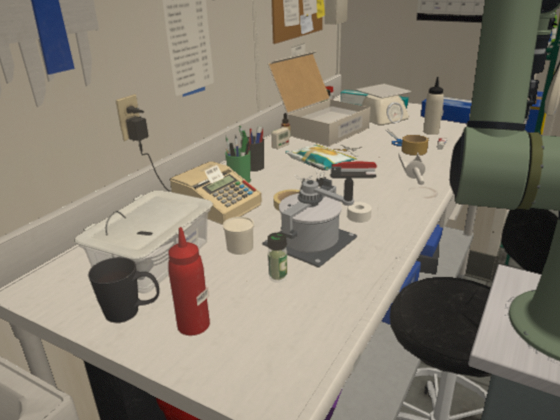

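View pics/top0.png

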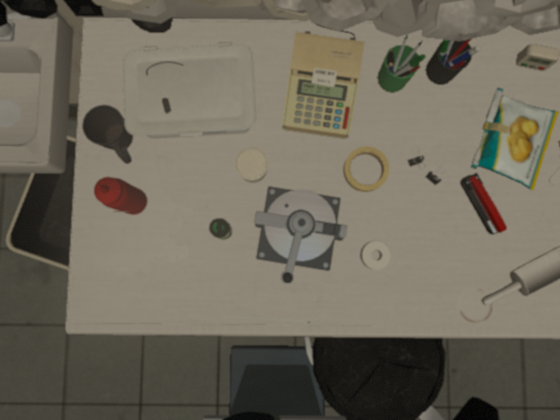

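```bash
cat > h.py <<'E'
import numpy as np, cv2
from scipy.spatial.transform import Rotation as Ro
from bench import bot, solve_ik, imaging
def cam(n):
    m=imaging.camera_model(n); return m["K"],np.array(m["position"]),Ro.from_euler("xyz",m["rotation"]).as_matrix()
def ray(n,u,v):
    K,p,R=cam(n); d=np.linalg.inv(K)@[u,v,1]; return p,R@(d*[1,-1,-1])
def onz(n,u,v,z):
    p,d=ray(n,u,v); return p+d*(z-p[2])/d[2]
def proj(n,X):
    K,p,R=cam(n); c=R.T@(np.array(X)-p); c=c*[1,-1,-1]; q=K@c; return q[:2]/q[2]
E
python3 - <<'E'
from h import *
t=cv2.imread("pics/top0.png"); s=cv2.imread("pics/side0.png")
cv2.imwrite("pics/t_z.png",cv2.resize(t[175:290,230:360],None,fx=5,fy=5,interpolation=cv2.INTER_CUBIC))
cv2.imwrite("pics/s_z.png",cv2.resize(s[165:270,255:385],None,fx=5,fy=5,interpolation=cv2.INTER_CUBIC))
E
```

```text
(no output)
```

View pics/t_z.png

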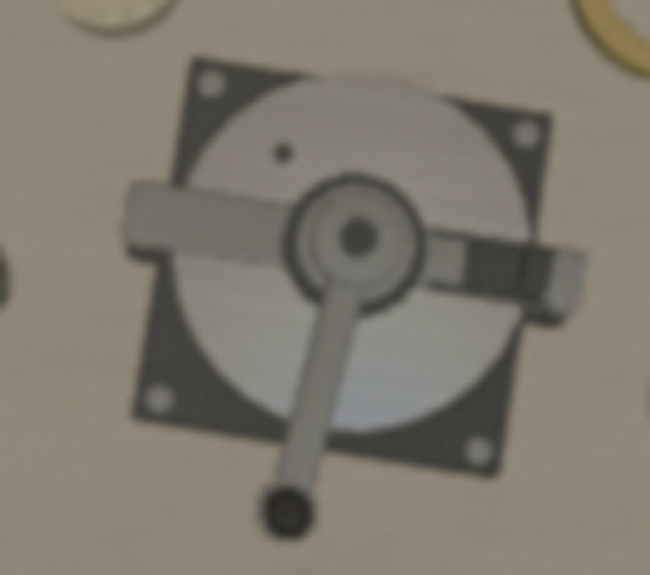

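View pics/s_z.png

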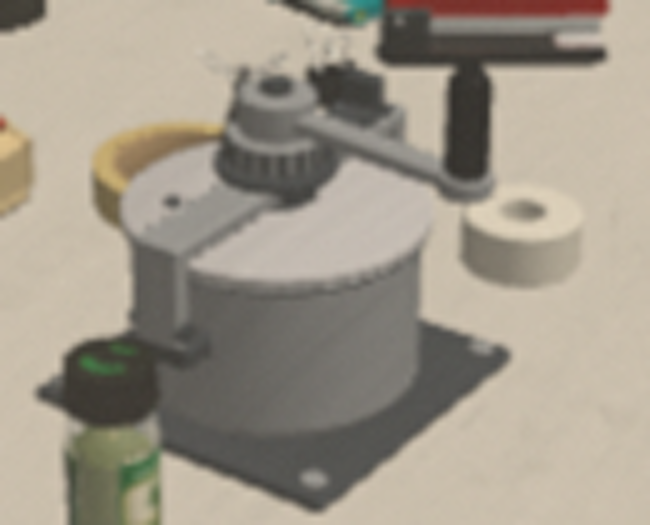

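Run:
```python
from h import *
T=lambda x,y:(230+(x+.5)/5-.5,175+(y+.5)/5-.5)
S=lambda x,y:(255+(x+.5)/5-.5,165+(y+.5)/5-.5)
hub=onz("top",*T(357,238),163);print("hub",hub)
g=onz("top",*T(288,513),200);print("grip",g,np.linalg.norm((g-hub)[:2]))
def tri(a,b):
    p,d=ray("top",*a);q,e=ray("side",*b);A=np.stack([d,-e],1);k=np.linalg.lstsq(A,q-p,rcond=None)[0]
    x=p+k[0]*d;y=q+k[1]*e;return (x+y)/2,np.linalg.norm(x-y)
print("tri hub",tri(T(357,238),S(277,87)))
print("tri grip",tri(T(288,513),S(468,72)))
c=[onz("top",*T(*p),4) for p in [(195,60),(551,117),(497,476),(133,417)]]
print("foot",np.round(c,1), np.mean(c,0))
print("yaw edges",[np.degrees(np.arctan2(*( (c[i]-c[j])[[1,0]]))) for i,j in[(0,1),(3,2),(0,3),(1,2)]],[np.linalg.norm(c[i]-c[j]) for i,j in[(0,1),(3,2),(0,3),(1,2)]])
b=[onz("top",*T(*p),118) for p in [(134,182),(126,246),(585,250),(577,312)]]
print("bridge",np.round(b,1))
e1=(b[0]+b[1])/2;e2=(b[2]+b[3])/2;print(np.linalg.norm(e1-e2),np.degrees(np.arctan2(*(e1-e2)[[1,0]])),(e1+e2)/2)
for x in [(425,258),(465,262),(520,270),(550,275)]:
  for z in (118,125,140):
    q=onz("top",*T(*x),z);print(x,z,np.linalg.norm((q-hub)[:2]))
for n,x,y,z in[("side",468,72,200),("side",277,87,163)]: print(onz(n,*S(x,y),z))
# bystanders
for nm,u,v,z in[("jar",220,228,105),("cup",251,165,68),("tape",367,169,25),("label",375,255,30)]:print(nm,onz("top",u,v,z))
```

```text
hub [571.41624467 -49.65432217 163.        ]
grip [465.62662922 -23.04504416 200.        ] 109.08481294112602
tri hub (array([571.39127493, -49.9155817 , 159.9596175 ]), np.float64(0.6261184834951503))
tri grip (array([465.73530137, -23.00033816, 199.49161158]), np.float64(0.26868979135467974))
foot [[ 666.8   19.     4. ]
 [ 641.9 -145.6    4. ]
 [ 477.3 -120.5    4. ]
 [ 502.3   45.     4. ]] [572.0584098  -50.52384009   4.        ]
yaw edges [np.float64(81.3921528700181), np.float64(81.41932058412489), np.float64(-9.00516493270822), np.float64(-8.657911608456413)] [np.float64(166.3893036976284), np.float64(167.39883556410936), np.float64(166.55620297327064), np.float64(166.47288707484822)]
bridge [[ 597.4   40.3  118. ]
 [ 571.    43.2  118. ]
 [ 571.3 -145.1  118. ]
 [ 545.8 -141.7  118. ]]
186.9419482100187 82.10181468637951 [571.37525433 -50.84306536 118.        ]
(425, 258) 118 30.118409675532934
(425, 258) 125 29.70467058948358
(425, 258) 140 28.861100292079495
(465, 262) 118 46.57741400096726
(465, 262) 125 46.032878507493024
(465, 262) 140 44.89328361561878
(520, 270) 118 69.32773760803704
(520, 270) 125 68.62085685983729
(520, 270) 140 67.12437935890108
(550, 275) 118 81.76356872328083
(550, 275) 125 80.96947735015296
(550, 275) 140 79.28336035757742
[465.42974649 -21.87945535 200.        ]
[568.076917   -44.03371196 163.        ]
jar [562.57586116 115.98887489 105.        ]
cup [703.86278152  56.30967572  68.        ]
tape [ 706.2418013  -205.11552139   25.        ]
label [ 511.31728124 -220.10796535   30.        ]
```

```bash
cat >> h.py <<'E'
HUB=np.array([571.5,-50.0]); TH0=np.arctan2(-23.0+50.0,465.65-571.5); R0=110.
def push_pose(th,gap,z=160,r=R0):
    """tool centre behind the grip at angle th; gap=centre distance behind grip centre"""
    t=np.array([np.sin(th),-np.cos(th)]); n=np.array([np.cos(th),np.sin(th)])
    p=HUB+r*n-gap*t
    yaw=np.arctan2(t[1],t[0])+np.pi
    return np.array([p[0],p[1],z]),np.array([np.pi,0,np.arctan2(np.sin(yaw),np.cos(yaw))]),t
E
python3 - <<'E'
from h import *
print(TH0)
for d in (0,.25,.5,.75,1,1.25,1.55):
    p,o,t=push_pose(TH0-d,21); print(d,p.round(),o.round(2),solve_ik(p,o), solve_ik(p,o+[0,0,np.pi]))
p,o,t=push_pose(TH0,35,260);print(p,o,solve_ik(p,o))
yb=np.radians(81.5); u=np.array([np.cos(yb),np.sin(yb)])
for yaw in (yb,yb+np.pi):
  p=HUB-u*(73+30); print(solve_ik([*p,122],[np.pi,0,yaw]))
E
```

```text
2.891840492084148
0 [460. -43. 160.] [ 3.14  0.   -1.82] [-0.25368774  0.23114871 -0.52239584  0.81725178  0.         -1.57473191] [-0.25368774  0.23114871 -0.52239584  0.81725178  0.          1.56686074]
0.25 [465. -16. 160.] [ 3.14  0.   -2.07] [-0.19269368  0.23712647 -0.51431104  0.81935881  0.         -1.26373784] [-0.19269368  0.23712647 -0.51431104  0.81935881  0.          1.87785481]
0.5 [477.  10. 160.] [ 3.14  0.   -2.32] [-0.13487004  0.25742913 -0.48648223  0.82688496  0.         -0.9559142 ] [-0.13487004  0.25742913 -0.48648223  0.82688496  0.          2.18567845]
0.75 [494.  31. 160.] [ 3.14  0.   -2.57] [-0.08611232  0.28968234 -0.44111966  0.83999433  0.         -0.65715648] [-0.08611232  0.28968234 -0.44111966  0.83999433  0.          2.48443617]
1 [517.  48. 160.] [ 3.14  0.   -2.82] [-0.05014473  0.33061937 -0.38157002  0.85860694  0.         -0.37118889] [-0.05014473  0.33061937 -0.38157002  0.85860694  0.          2.77040376]
1.25 [543.  58. 160.] [ 3.14  0.   -3.07] [-0.02836258  0.37680985 -0.31184249  0.88214399  0.         -0.09940675] [-0.02836258  0.37680985 -0.31184249  0.88214399  0.          3.04218591]
1.55 [576.  62. 160.] [3.14 0.   2.91] [-0.02034328  0.43474691 -0.22079535  0.91525407  0.          0.20861255] [-0.02034328  0.43474691 -0.22079535  0.91525407  0.         -2.9329801 ]
[456.26215848 -56.72605982 260.        ] [ 3.14159265  0.         -1.82054849] [-0.28446305  0.1389346  -0.36265228  1.06920945  0.         -1.60550722]
[-0.39450133  0.46739688 -0.2759502   0.82744925  0.          1.32464799]
[-0.39450133  0.46739688 -0.2759502   0.82744925  0.         -1.81694467]
```

Run:
```python
from h import *
bot.grip(0.0,60); print(bot.get_state()["t"],bot.get_state()["opening"])
p,o,t=push_pose(TH0,38,260)
bot.move_ptp(p,o); s=bot.get_state(); print(s["t"],s["tcp_pos"],s["contact_force"])
bot.movel(push_pose(TH0,38)[0],max_speed=120); bot.dwell(.1)
s=bot.get_state(); print(s["t"],s["tcp_pos"],s["contact_force"])
for n in("side","top"): 
    im=imaging.capture(n);y=(160 if n=="side" else 175);x=(255 if n=="side" else 230)
    cv2.imwrite(f"pics/{n}1.png",cv2.resize(im[y-40:y+115,x:x+140],None,fx=4,fy=4,interpolation=cv2.INTER_CUBIC))
```

```text
0.8667 -0.004887238497385194
3.4417 [455.57159988 -59.97345293 259.99227924] [-0.62075317 -0.07805681  0.12675824]
4.525 [456.18107363 -59.83161585 160.78365156] [-0.09632612  0.05166443  0.54725789]
```

View pics/side1.png

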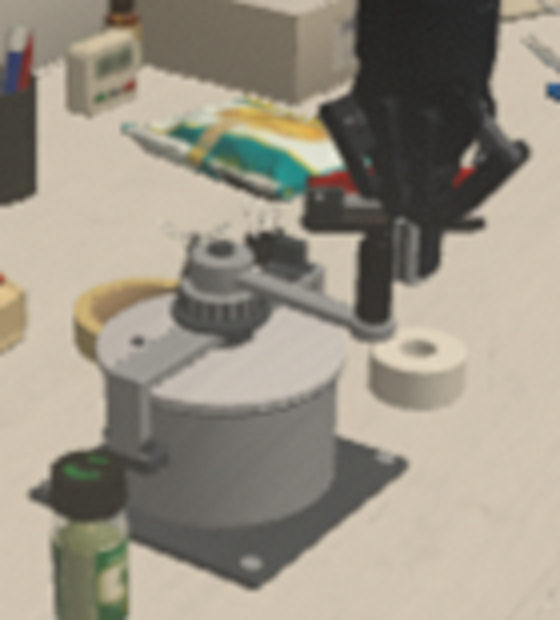

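View pics/top1.png

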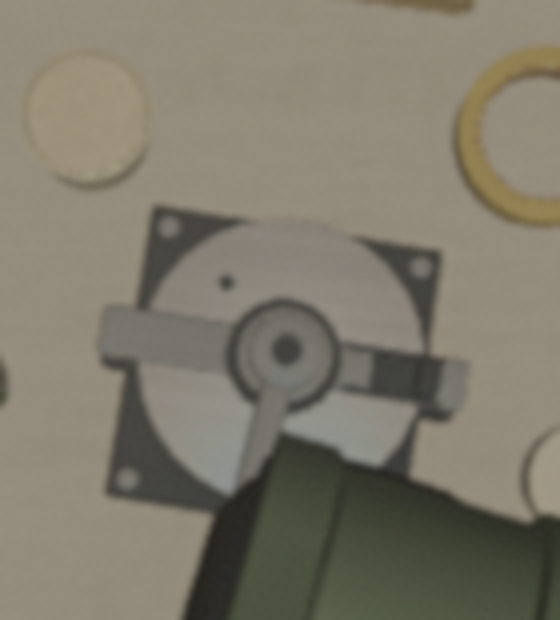

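```bash
cat > push.py <<'E'
from h import *
import json,sys
def run(phi,maxt,f0,peak=0.,G=21.):
    hist=[];low=0;t0=bot.get_state()["t"]
    while True:
        big=peak>6.5
        phi-=0.015 if big else 0.03
        if phi<TH0-1.62: why="range";break
        p,o,t=push_pose(phi,G)
        hit=bot.movel(p,rot=o,max_speed=25 if big else 45,threshold=20)
        s=bot.get_state(); F=-(s["contact_force"][:2]-f0)@t
        n=np.array([np.cos(phi),np.sin(phi)]); Fr=(s["contact_force"][:2]-f0)@n
        hist.append((round(s["t"],2),round(TH0-phi,3),round(F,1),round(Fr,1)))
        peak=max(peak,F)
        if hit or F>20: why="high";break
        if peak>9 and F<1.2:
            low+=1
            if low>=2: why="click?";break
        else: low=0
        if s["t"]-t0>maxt: why="time";break
    for h in hist: print(*h)
    print(why,phi,peak); json.dump(dict(phi=phi,peak=peak,f0=list(f0)),open("st.json","w"))
E
python3 - <<'E'
from push import *
bot.dwell(.05);f0=bot.get_state()["contact_force"][:2]
p,o,t=push_pose(TH0,23)
print(bot.movel(p,rot=o,max_speed=40,threshold=6),bot.get_state()["t"])
s=bot.get_state();print(s["tcp_pos"],-(s["contact_force"][:2]-f0)@t)
run(TH0+.02,3,f0)
E
```

```text
False 5.2
[459.24185114 -44.81442171 159.96870535] 0.16570332913357444
5.45 0.01 1.8 1.7
5.7 0.04 1.6 0.4
5.95 0.07 3.0 0.9
6.2 0.1 2.1 0.8
6.45 0.13 2.4 0.9
6.7 0.16 1.4 0.2
6.95 0.19 1.5 1.1
7.2 0.22 2.7 0.5
7.45 0.25 2.4 -0.7
7.7 0.28 2.5 1.0
7.95 0.31 2.1 -0.9
8.2 0.34 1.5 -0.7
8.45 0.37 1.7 -0.8
time 2.5218404920841504 2.9517830891756165
```

Run:
```python
from push import *
d=json.load(open("st.json")); run(d["phi"],12,np.array(d["f0"]),d["peak"])
```

```text
8.7 0.4 2.2 -0.6
8.95 0.43 5.8 -1.7
9.2 0.46 9.1 -2.8
9.45 0.475 12.2 -3.0
9.7 0.49 10.5 -1.8
9.95 0.505 6.0 -1.2
10.2 0.52 0.9 0.6
10.45 0.535 0.5 -0.2
click? 2.3568404920841504 12.221460863890677
```

Run:
```python
from h import *
im=imaging.capture("side");cv2.imwrite("pics/side2full.png",im)
cv2.imwrite("pics/side2.png",cv2.resize(im[130:250,255:395],None,fx=5,fy=5,interpolation=cv2.INTER_CUBIC))
```

```text
(no output)
```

View pics/side2.png

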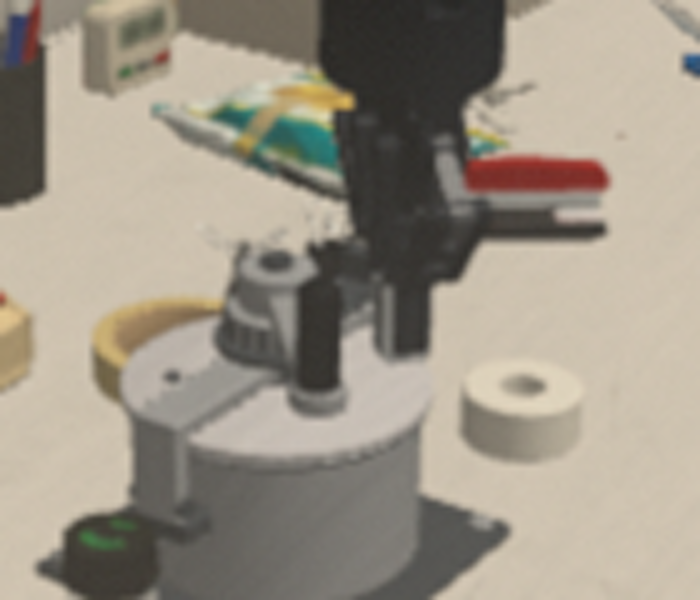

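Run:
```python
from h import *
S=lambda x,y:(255+(x+.5)/5-.5,130+(y+.5)/5-.5)
g=onz("side",*S(320,281),200)[:2]-HUB; a=np.arctan2(g[1],g[0]);print("grip",g,np.linalg.norm(g),"turned",TH0-a)
phi=2.3568404920841504
p,o,t=push_pose(phi,21)
bot.movel([p[0]-15*t[0],p[1]-15*t[1],160],rot=o,max_speed=80)
bot.movel([p[0]-15*t[0],p[1]-15*t[1],240],max_speed=200)
yb=np.radians(81.5);u=np.array([np.cos(yb),np.sin(yb)])
q=HUB-u*106
bot.move_ptp([*q,200],[np.pi,0,yb-np.pi]); bot.dwell(.1)
s=bot.get_state();print(s["t"],s["tcp_pos"],s["contact_force"])
for n in("side","top"):
    im=imaging.capture(n);y=(160 if n=="side" else 175);x=(255 if n=="side" else 230)
    cv2.imwrite(f"pics/{n}3.png",cv2.resize(im[y-40:y+115,x:x+140],None,fx=4,fy=4,interpolation=cv2.INTER_CUBIC))
```

```text
grip [-64.72319464  87.75041123] 109.03773015048867 turned 0.6855375397967483
12.3333 [ 555.23494278 -153.59537685  199.76103221] [ 0.46535353 -0.79275081 -0.42745015]
```

View pics/side3.png

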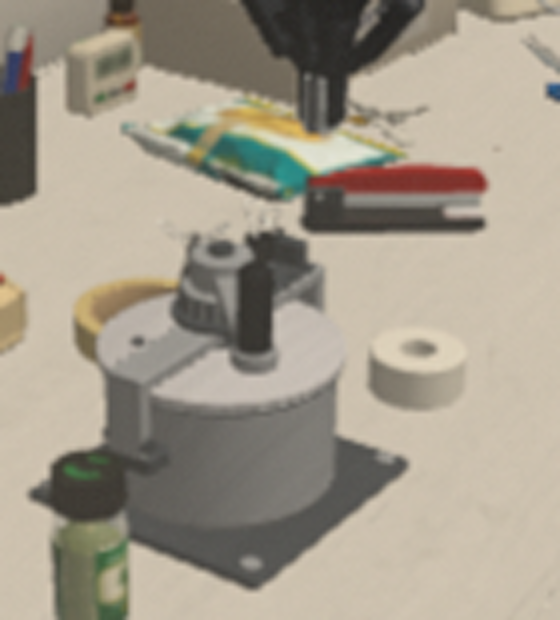

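View pics/top3.png

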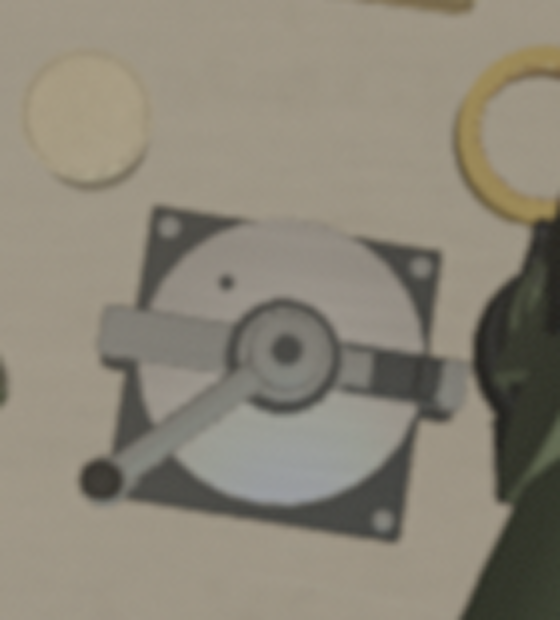

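Run:
```python
from h import *
yb=np.radians(81.5);u=np.array([np.cos(yb),np.sin(yb)])
q=HUB-u*106;o=[np.pi,0,yb-np.pi]
print(bot.movel([*q,124],rot=o,max_speed=80,threshold=10)); bot.dwell(.1)
s=bot.get_state();f0=s["contact_force"];print(s["t"],s["tcp_pos"],f0)
d=106
while d>60:
    d-=2
    hit=bot.movel([*(HUB-u*d),124],rot=o,max_speed=25,threshold=14)
    s=bot.get_state();F=s["contact_force"]-f0
    print(round(s["t"],2),d,round((HUB-s["tcp_pos"][:2])@u,1),"F",round(-F[:2]@u,1),round(F[2],1),hit)
    if hit or -F[:2]@u>11: break
im=imaging.capture("side");y=160;x=255
cv2.imwrite("pics/side4.png",cv2.resize(im[y-40:y+115,x:x+140],None,fx=4,fy=4,interpolation=cv2.INTER_CUBIC))
```

```text
False
13.6333 [ 556.32267698 -155.03864465  124.65363708] [-0.93040899 -0.52361132  0.57369597]
13.88 104 103.9 F -0.8 -0.6 False
14.13 102 101.9 F -0.4 -0.2 False
14.38 100 99.9 F -0.5 -0.1 False
14.63 98 97.9 F -0.4 -0.8 False
14.88 96 95.9 F -0.0 -0.8 False
15.13 94 93.9 F -0.5 -0.9 False
15.38 92 91.9 F -0.2 -1.3 False
15.63 90 90.1 F 0.6 -1.7 False
15.88 88 88.3 F 2.6 -0.6 False
16.13 86 86.0 F 2.7 -0.7 False
16.38 84 83.8 F 2.1 -1.3 False
16.63 82 81.7 F 1.0 -1.5 False
16.88 80 79.7 F 1.8 -0.5 False
17.13 78 77.8 F 2.2 -0.8 False
17.38 76 75.8 F 1.1 -0.5 False
17.63 74 73.8 F 1.8 -0.8 False
17.88 72 71.8 F 2.2 -0.7 False
18.13 70 69.8 F 1.9 -0.6 False
18.38 68 69.2 F 5.4 -0.9 False
18.63 66 69.1 F 10.7 -1.3 False
18.88 64 69.0 F 15.4 -2.4 False
```

View pics/side4.png

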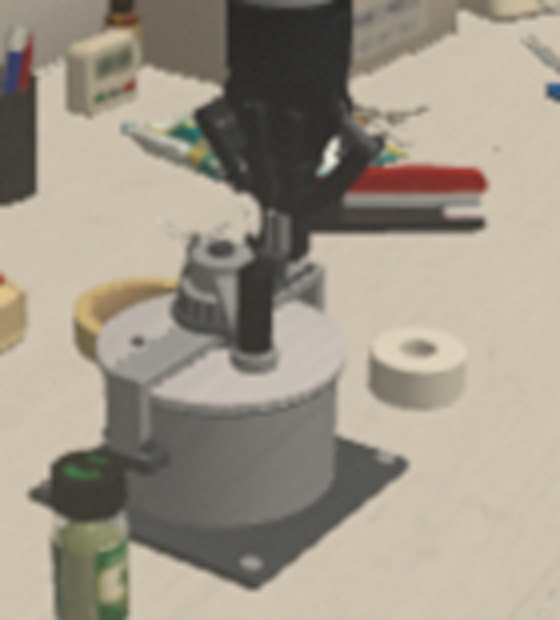

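Run:
```python
from h import *
yb=np.radians(81.5);u=np.array([np.cos(yb),np.sin(yb)]);o=[np.pi,0,yb-np.pi]
for d in(59,): 
    hit=bot.movel([*(HUB-u*d),124],rot=o,max_speed=25,threshold=25)
    bot.dwell(.1);s=bot.get_state();print(hit,(HUB-s["tcp_pos"][:2])@u,s["contact_force"],s["tcp_pos"],s["orientation"])
bot.movel([*(HUB-u*110),124],rot=o,max_speed=120)
bot.movel([*(HUB-u*110),200],rot=o,max_speed=150)
bot.move_ptp([*(HUB-u*150),260],o)
bot.dwell(.1);print(bot.get_state()["t"])
for n in("side","top"):
    im=imaging.capture(n);y=(160 if n=="side" else 175);x=(255 if n=="side" else 230)
    cv2.imwrite(f"pics/{n}5full.png",im)
    cv2.imwrite(f"pics/{n}5.png",cv2.resize(im[y-40:y+115,x:x+140],None,fx=4,fy=4,interpolation=cv2.INTER_CUBIC))
a=cv2.imread("pics/top0.png")[205:250,290:355];b=cv2.imread("pics/top5full.png")[205:250,290:355]
cv2.imwrite("pics/cmp.png",cv2.resize(np.vstack([a,b]),None,fx=6,fy=6,interpolation=cv2.INTER_CUBIC))
```

```text
False 68.84945706385054 [ -4.00128884 -27.71962853  -1.80504494] [ 561.37827749 -118.10140637  124.33144129] [ 3.1405675  -0.02087279 -1.72522153]
21.1083
```

View pics/cmp.png

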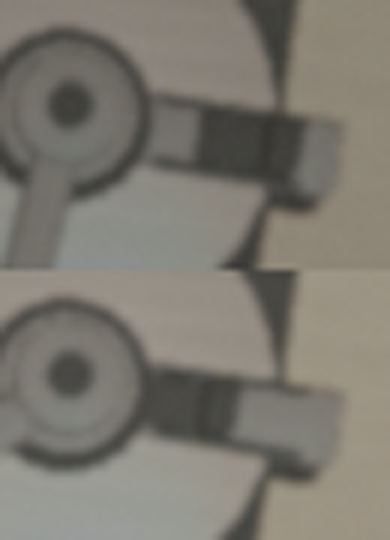

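View pics/top5.png

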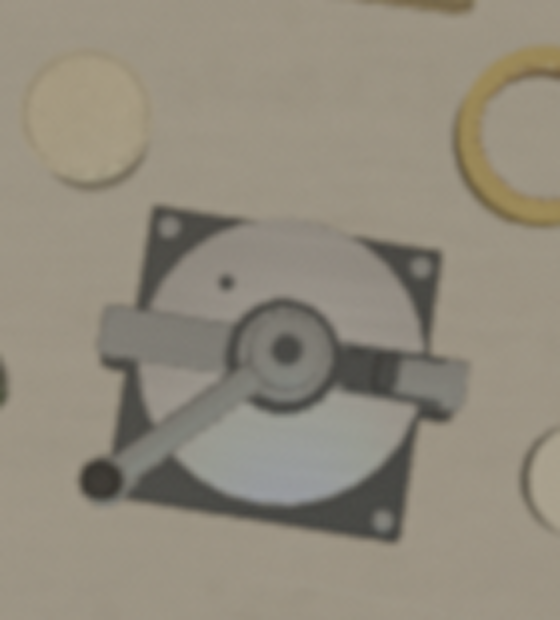

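View pics/side5.png

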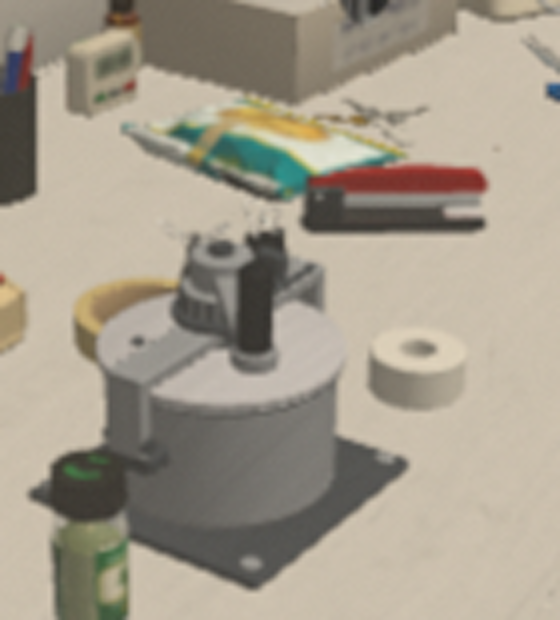

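Run:
```python
from h import *
a=cv2.imread("pics/top0.png");b=cv2.imread("pics/top5full.png")
for n,u,v,r in[("jar",220,228,16),("cup",251,165,22),("tape",367,169,30),("label",375,255,20)]:
    A,B=[cv2.cvtColor(i[v-r:v+r,u-r:u+r],6).astype(np.float32) for i in(a,b)]
    print(n,cv2.phaseCorrelate(A,B))
bot.sign_off()
```

```text
jar ((-0.1639174989227179, 0.07479606508385928), 0.8202765607275069)
cup ((0.49764508192736656, 0.4715678185141918), 1.001172384980284)
tape ((-0.07818887739071201, -0.05476747441096208), 0.8619644345177544)
label ((-0.18109782215758585, -0.3182874149207571), 0.4069245247542858)
the job is handed in; nothing more can be done
```

The canister is sealed: the crank is clicked over and the locking bolt is pushed in against its stop. I handed the job in at about 21 s.

- **Crank:** I pushed the grip clockwise with the closed fingers. It ran easily at about 2 N. At about 0.43 rad it came tight and rose to about 12 N, then the force fell to 0.5 N as it snapped ahead, and I stopped there. Pictures show the grip well clear of the fingers at about 0.69 rad, and it was still there after the bolt was moved. The force never rose again after the snap, so the seal should not have been loaded.
- **Bolt:** It slid at about 2 N to a hard stop. Pushing on to 28 N moved it only about 0.2 mm more.
- **Bolt travel, slight mismatch:** By both force and picture it moved about 21 mm, not the full 24 mm. That fits a bolt that started about 3 mm in: by my measurement the tab went from about 73 mm to 52 mm from the hub. I took the hard stop to mean fully in, and cannot read the bolt's position directly.
- **Bystanders:** Before and after pictures from above show shifts of half a pixel or less for all four. The label roll's match was weak (0.41), perhaps because the arm is near it in the last picture. The robot stood clear of everything at hand-in.

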